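# Seat the washer's cycle dial over its drive pin

### The job

On one of the two washer control boxes the round dial still stands proud because its rim notch is not over the drive pin. With the fingertips, push that dial round by its finger lugs until the notch is over the pin, then press it down at its hub until it is fully home, like the dial on the other box. Do not lift the dial, and leave the loose things on the bench standing where they are.

Things in the scene. Friction and masses are not known exactly. Their poses are not given: they have to be found in the camera images.
- box_open: the washer control box to finish: a white steel box lying face up, fixed to the bench, 150 (x) x 200 (y) x 50 mm high, black panel on top. Origin: centre of its underside, z up. The dial's axis is upright at x = 0, y = +20 mm of this frame. At y = -68 mm the panel has two small rectangular buttons, 5 mm high, of no use here
- box_done: a second control box of the same make, fixed too, whose dial is already seated: notch over pin, dial 10 mm lower. It is only a pattern to compare with. Same frame as box_open
- dial_hub (a point): centre of the dial's hub, on the axis at the hub's flat top: 78 mm above the bench while the dial stands proud, 68 mm when home; its x axis points to the notch, z up. The dial is a white plastic disc 104 mm across and 8 mm thick; the grey hub in its middle is 32 mm across and stands 8 mm above the disc
- lug (a point): top centre of the finger lug opposite the notch, 35 mm from the axis, 14 mm above the disc. The dial has three such grey lugs, at 60, 180 (this one) and 300 degrees counterclockwise from the notch: upright blocks 18 mm long (radially, from 26 to 44 mm from the axis), 10 mm wide and 14 mm above the disc
- notch (a point): on the dial, at the disc's upper face, in the middle of the rim notch, 45 mm from the axis. The notch is a slot 16 mm wide, open at the rim, running in to 34 mm from the axis; it turns with the dial
- pin (a point): the top of the steel drive pin, 45 mm from the dial's axis, in the direction +x of box_open. The pin is a round bar 10 mm thick lying along the radius on the panel, from 36 to 62 mm from the axis, so its outer end shows beyond the dial's rim; its top is 60.5 mm above the bench, 1.5 mm below the proud dial. It blocks the dial unless the notch is over it
- dial_turn (a joint): angle of the dial against its box, rad, counterclockwise positive seen from above: 0 (or 6.283) when the notch is exactly over the pin. Stops at -0.6 and 6.9. It turns either way against a friction of about 0.06 N m and stays where it is left. The notch clears the pin within about 0.06 rad either side
- dial_press (a joint): how far the dial is pushed down its shaft, m: 0 as it stands proud at the start, 0.010 when fully home (a dead stop). A snug fit: it goes down at about 5 N, stays where it is left and does not spring back; with the notch off the pin it stops after about 0.002
- spare_knob: bystander, loose: small round black knob, 40 mm across its foot, 24 mm high; origin under its centre
- screwdriver: bystander, loose: screwdriver 180 mm long lying flat; origin under its centre, x along the shaft
- screw_jar: bystander, loose: closed glass jar with a metal cap, 54 mm across, 70 mm high, upright; origin under its centre
- mug: bystander, loose: white mug, 80 mm across, 90 mm high, upright; origin under its centre
- coin_tray: bystander, loose: open steel tray 100 x 140 x 35 mm; origin under its centre
- bush: bystander, loose: steel ring 44 mm across, 12 mm high, lying flat; origin under its centre

How it is judged:
By the outcome, as a careful person would: the job done as asked, in the order asked, and still so for the second after the job is handed in, with the robot touching nothing.
It also fails if it takes over 48 s, if anything falls off the work surface, if the arm or the gripper's body presses on something with over 40 N, if the wrist force passes 120 N, or if a joint passes its speed limit or range.

### The arm

A 7-joint arm with a two-finger parallel gripper is mounted at the origin on the work surface. World frame = base frame: x ahead of the robot, y to its left, z up, the work surface at z = 0. Lengths are in m, angles in rad, forces in N, time in s.
With the tool pointing down it reaches from about 0.35 to 0.775 m from the base axis. Payload 3.1 kg.
Tool frame: the origin (TCP) lies at the very end of the fingers, on their centre line; the grasp point (between the pads) lies 19 mm behind it; z points along the fingers, y is the line along which they close (so a half turn about z gives the same grasp; the last joint's range is limited). The gripper opens to 85 mm and grips with 20 to 120 N. Pads are 22 mm wide; open, the fingers measure 114 mm over their backs; the gripper's body (76 mm by 85 mm) begins 54 mm behind the grasp point. The pads swing forward as they close: fully open they stand 13 mm farther back than shut.
Start: joints at [1.205, 0.311, 0.014, 1.512, -0.004, 1.319, -0.027], TCP at [0.175, -0.521, 0.231] pointing down, gripper open.
Joint ranges: [-2.7, 2.7], [-0.3, 1.91], [-1.27, 1.3], [0.12, 2.57], [-1.44, 4.58], [0.2, 2.03], [-3.05, 3.05]. Speed limits (rad/s): [2.79, 2.79, 3.14, 3.14, 3.14, 3.14, 3.14].

### API

Orientations are given as [roll, pitch, yaw] about the fixed x, y, z axes, in that order (R = Rz(yaw) Ry(pitch) Rx(roll)).
In Python, from workcell import arm gives the robot as it stands.
- The arm moves only by the shell command python3 -m handwheel 'ROWS' [OPENING]. ROWS is JSON, a list of rows, each a list of 4 numbers: the shift along the tool's x, y, z in cm, then the turn about the tool's z in degrees. A call has 1 to 12 rows; each row is the pose to reach, as a shift and turn from the pose commanded when the call began, along the tool's axes at that moment; what a row does not reach only later rows make up. A row lasts 1/12 s, in which the tool goes at most 41.7 mm and 7.16 degrees, less where a joint would pass 70% of its speed; a pose out of reach is approached as far as the arm can. A call with a gripper value outside its range is refused whole. OPENING is the closure in counts, from 0 (fully open) to 255 (shut), set as the call begins (- or left out, the last holds). The fingers move at their own pace and stop on an object; the grip force is fixed at half the most. Time passes only in rows, so rows that repeat a pose let the fingers close. It gives the time, the measured TCP pose, the force, the opening and the grip force at its end, in the units of the state.
- arm.get_state(): the state, without advancing time (a new reading comes with each control period).
- arm.grab_frame(name): name is "scene" or "top"; returns a dict with "pixels" (480x640x3 uint8, red, green, blue), "intrinsics" (3x3 intrinsics, pixels), "world_to_cam" (4x4, takes a point from world to camera coordinates). Camera axes: x right, y down, z forward; pixel columns grow to the right and rows downward; lengths in m; the calibration is good to about 2 mm. A picture is of the moment at which its call begins. There is no depth.
- arm.sign_off(): hands the job in; it is judged then, once.
The state is a dict: "t": time; "q": joint angles; "dq": joint speeds; "tau": joint torques, N m; "eef_pos": TCP position; "orientation": TCP orientation; "contact_force": force on the tool from outside, world axes, zero at the start; "ft_torque": the same for the moment, N m; "width": finger opening in m; "grip_force": force on a finger pad.
Only numpy, scipy, OpenCV 4.12 (cv2) and the standard library are available. Lean on these libraries where they do the work, as an engineer would, in place of code of your own. Each camera call takes 0.05 s, during which the arm holds its last target. There are 200 camera calls.

## Working session

There is one attempt and no reset: what is moved stays moved. The work goes in short steps, Python scripts to look and compute and a shell command to move; the robot and the scene stay as the last step left them, time stands still between calls to the robot, and variables do not carry over. Pictures are saved under pics/ and viewed, at most 10 in all, crops included, and the job is handed in when it is done.

```bash
mkdir -p pics
python3 - <<'E'
from workcell import arm
import cv2,numpy as np
for n in("top","scene"):
    f=arm.grab_frame(n);cv2.imwrite(f"pics/{n}0.png",f["pixels"][:,:,::-1]);np.savez(f"pics/{n}0.npz",**f)
    print(n,f["intrinsics"].tolist(),f["world_to_cam"].round(4).tolist())
s=arm.get_state();print(s["t"],s["eef_pos"],s["orientation"],s["width"])
E
```

```text
top [[556.2267058033267, 0.0, 315.45604639438824], [0.0, 556.2267058033267, 228.6748207981582], [0.0, 0.0, 1.0]] [[0.0682, -0.9977, 0.0054, -0.0385], [-0.9738, -0.0678, -0.2172, 0.5216], [0.217, 0.0095, -0.9761, 1.2135], [0.0, 0.0, 0.0, 1.0]]
scene [[593.8212498236177, 0.0, 320.1360797098788], [0.0, 593.8212498236177, 235.68804883910147], [0.0, 0.0, 1.0]] [[-0.7653, 0.6436, -0.0039, 0.3961], [0.5501, 0.6509, -0.5232, -0.2531], [-0.3342, -0.4026, -0.8522, 1.516], [0.0, 0.0, 0.0, 1.0]]
0.1 [ 0.17477278 -0.52080026  0.23033758] [-3.13948684e+00  1.00779577e-04  3.23810589e-01] 0.08551982864599049
```

View pics/top0.png

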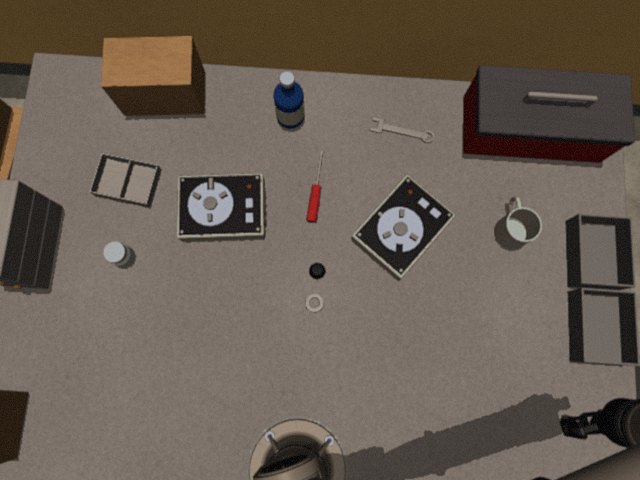

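View pics/scene0.png

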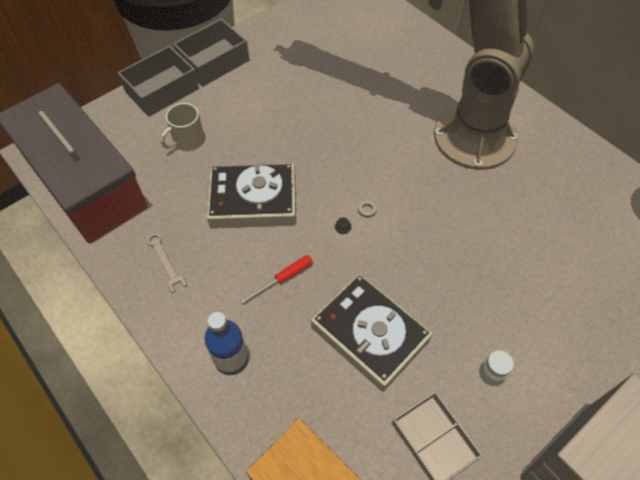

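The top view shows the box at (221,206) with notch and pin together, and the box at (403,227) with a black notch at about (400,247) away from its pin. I'll enlarge both.

Run:
```python
import cv2,numpy as np
t=cv2.imread("pics/top0.png");s=cv2.imread("pics/scene0.png")
c=lambda i,x,y,w,h:cv2.resize(i[y:y+h,x:x+w],(400,300),interpolation=cv2.INTER_CUBIC)
a=np.vstack([np.hstack([c(t,340,172,133,100),c(t,160,160,133,100)]),np.hstack([c(s,190,145,120,90),c(s,305,270,133,100)])])
cv2.imwrite("pics/z.png",a)
```

```text
(no output)
```

View pics/z.png

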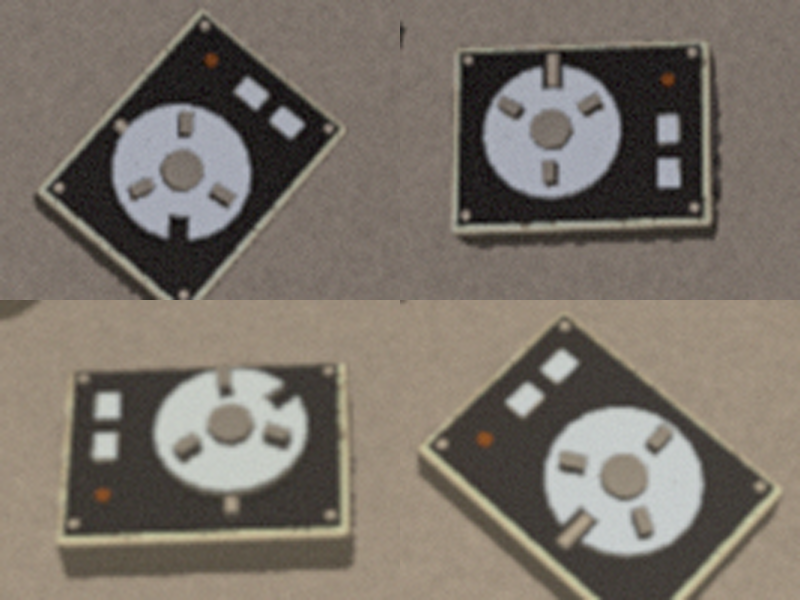

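The right-hand box (hub about (400,229) in top) is the open one: its pin shows upper left at about (380,214), and the notch is at the bottom, about (399,248).

```bash
cat > g.py <<'E'
import numpy as np
def ray(f,px,z):
    K,T=f["intrinsics"],f["world_to_cam"]; R=T[:3,:3];c=-R.T@T[:3,3]
    d=R.T@np.linalg.inv(K)@[px[0],px[1],1]; return c+d*(z-c[2])/d[2]
E
python3 - <<'E'
from g import *
t=np.load("pics/top0.npz");s=np.load("pics/scene0.npz")
T=lambda x,y,z:ray(t,(340+x/3.008,172+y/3,),z)
S=lambda x,y,z:ray(s,(190+x/3.333,145+y/3.333),z)
ang=lambda v:np.degrees(np.arctan2(v[1],v[0]))
h=T(182,171,.078);h2=S(231,124,.078);print(h,h2)
print("disc",T(181,172,.070),S(231,130,.07))
hc=(h+h2)/2
for n,v in dict(pinT=T(121,125,.0605)-h,pinS=S(231,204,.0605)-h2,notchT=T(178,228,.07)-h,notchS=S(285,95,.07)-h2,lugT=T(185,124,.084)-h,lug2T=T(141,188,.084)-h,lug3T=T(223,195,.084)-h,lugS1=S(187,147,.084)-h2,lugS2=S(277,135,.084)-h2,lugS3=S(224,78,.084)-h2).items(): print(n,ang(v),np.hypot(*v[:2]))
a,b,c=T(203,10,.05),T(343,130,.05),T(38,192,.05);print("long edge",ang(a-c),"short",ang(a-b),np.linalg.norm(a-c),np.linalg.norm(a-b))
E
```

```text
[ 0.53101161 -0.19356231  0.078     ] [ 0.53800146 -0.18940791  0.078     ]
disc [ 0.53204741 -0.19401142  0.07      ] [ 0.53803664 -0.19057245  0.07      ]
pinT 50.765016155927746 0.058297798532750675
pinS 51.310129242364575 0.053887759599262675
notchT 179.62398020118638 0.042062364587093566
notchS -178.72396747645692 0.04658730092045702
lugT -0.1561243830808291 0.03489346857469067
lug2T 118.12635815850572 0.034927891478084665
lug3T -120.24580705937473 0.03486498336999772
lugS1 0.2930247394485903 0.03639713994030688
lugS2 116.83837151885791 0.03510431288008385
lugS3 -120.07483872302227 0.035316866166640586
long edge -38.04793881926547 short 51.080321400250234 0.19610431104085055 0.14225188980693532
```

```bash
python3 -m handwheel '[[4,-1.8,0,-7],[8,-3.6,0,-14],[12,-5.4,0,-21],[16,-7.2,0,-28],[20,-9,0,-35],[24,-10.8,0,-42],[28,-12.6,0,-49],[32,-14.4,0,-56],[36,-16.2,0,-63],[40,-18,0,-70],[43,-19.2,1,-77],[44.5,-19.9,2,-84]]' 75
python3 - <<'E'
from workcell import arm
s=arm.get_state();print(s)
E
```

```text
t: 1.1
eef_pos: [0.537, -0.1873, 0.2122]
orientation: [3.137, -0.0, 1.8]
contact_force: [-0.1, 1.3, -0.4]
width: 0.0602
grip_force: 0.0
{'t': 1.1, 'q': array([ 0.6417294 ,  0.39635719, -0.46579681,  1.48052205,  0.17865236,
        1.30336177,  0.38934159]), 'dq': array([-0.41115529,  0.48487262, -0.30535545, -0.1766525 ,  0.3439206 ,
       -0.16238361,  0.68969391]), 'tau': array([  2.20901884, -41.10213876,  -2.97785997, -21.95349097,
        -0.13729781,   0.31906332,  -0.69644865]), 'eef_pos': array([ 0.53695125, -0.18730631,  0.21221387]), 'orientation': array([ 3.13715818e+00, -1.78458351e-04,  1.79960455e+00]), 'contact_force': array([-0.06645289,  1.34940396, -0.40123622]), 'ft_torque': array([-0.00425521, -0.05585347, -0.03382741]), 'grip_force': 0.0, 'width': 0.06019214973610248}
```

```bash
python3 -m handwheel '[[0,0,2,-6],[0,0,4,-12],[0,0,7,-17.5],[0,0,9.5,-17.5],[0,0,10,-17.5],[0,0,10,-17.5]]'
python3 - <<'E'
from workcell import arm
import cv2,numpy as np
im=[]
for n,x,y in(("top",330,160),("scene",180,120)):
    f=arm.grab_frame(n);np.savez(f"pics/{n}1.npz",**f)
    im.append(cv2.resize(f["pixels"][y:y+120,x:x+130,::-1],None,fx=3,fy=3,interpolation=cv2.INTER_CUBIC))
cv2.imwrite("pics/z1.png",np.hstack(im))
E
```

```text
t: 1.6
eef_pos: [0.5314, -0.1908, 0.1089]
orientation: [-3.138, -0.005, 2.095]
contact_force: [-0.1, -1.3, 0.6]
width: 0.0601
grip_force: 0.0
```

View pics/z1.png

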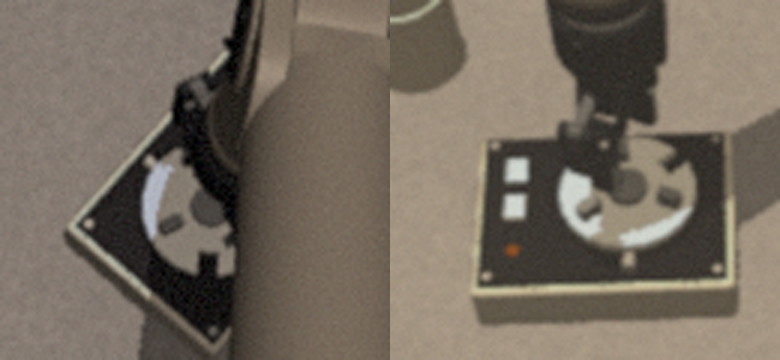

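The scene view shows the fingers above the dial with the hub at crop (628,186), and no lug under the fingers' planned places. I'll descend to lug height, then sweep clockwise.

```bash
python3 -m handwheel '[[-0.1,0.2,1.5,0],[-0.1,0.2,2.5,0],[-0.1,0.2,3.2,0],[-0.1,0.2,3.6,0],[-0.1,0.2,3.6,0]]'
python3 -m handwheel '[[0,0,0,3],[0,0,0,6],[0,0,0,10],[0,0,0,14],[0,0,0,18],[0,0,0,22],[0,0,0,22]]'
```

```text
t: 2.12
eef_pos: [0.5352, -0.191, 0.0747]
orientation: [-3.141, -0.001, 2.095]
contact_force: [-1.0, -0.1, 0.5]
width: 0.0603
grip_force: 0.0
t: 2.7
eef_pos: [0.5368, -0.1896, 0.0763]
orientation: [3.14, -0.001, 1.712]
contact_force: [-0.1, 1.7, 0.3]
width: 0.06
grip_force: 0.8
```

```bash
python3 -m handwheel '[[0,0,0.4,0],[0,0,0.4,5],[0,0,0.4,10],[0,0,0.4,15],[0,0,0.4,20],[0,0,0.4,25],[0,0,0.4,30],[0,0,0.4,35],[0,0,0.4,40],[0,0,0.4,45],[0,0,0.4,50],[0,0,0.4,50]]'
python3 - <<'E'
from workcell import arm
import cv2,numpy as np
im=[]
for n,x,y in(("top",330,160),("scene",180,120)):
    f=arm.grab_frame(n);np.savez(f"pics/{n}2.npz",**f)
    im.append(cv2.resize(f["pixels"][y:y+120,x:x+130,::-1],None,fx=3,fy=3,interpolation=cv2.INTER_CUBIC))
cv2.imwrite("pics/z2.png",np.hstack(im))
E
```

```text
t: 3.7
eef_pos: [0.5377, -0.192, 0.072]
orientation: [3.137, -0.001, 0.839]
contact_force: [3.2, -0.3, -0.4]
width: 0.0603
grip_force: 1.1
```

View pics/z2.png

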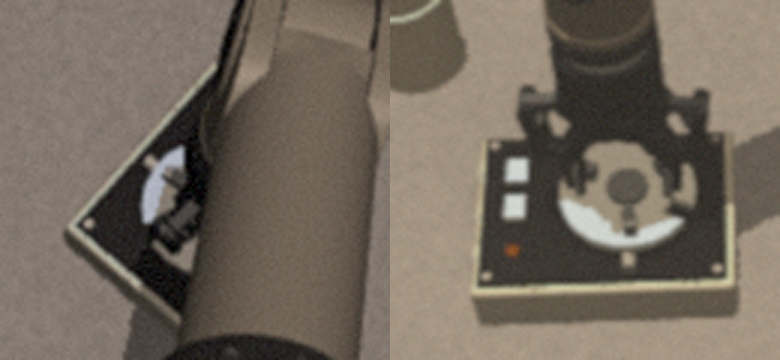

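The scene view shows the dial moving with the fingers: a lug at crop (629,217) now lines up with the pin at (628,260), so about 60° remain.

```bash
python3 -m handwheel '[[0,0,0,5],[0,0,0,10],[0,0,0,15],[0,0,0,20],[0,0,0,25],[0,0,0,30],[0,0,0,35],[0,0,0,40],[0,0,0,45],[0,0,0,50],[0,0,0,55],[0,0,0,57]]'
python3 -m handwheel '[[0,0,0,0]]'
python3 - <<'E'
from workcell import arm
import cv2,numpy as np
n,x,y="scene",200,130
f=arm.grab_frame(n);np.savez(f"pics/{n}3.npz",**f)
cv2.imwrite("pics/z3.png",cv2.resize(f["pixels"][y:y+110,x:x+130,::-1],None,fx=5,fy=5,interpolation=cv2.INTER_CUBIC))
E
```

```text
t: 4.8
eef_pos: [0.5356, -0.1935, 0.0717]
orientation: [3.139, -0.001, -0.158]
contact_force: [1.4, -2.4, 0.6]
width: 0.0601
grip_force: 1.2
t: 4.88
eef_pos: [0.5354, -0.1931, 0.0716]
orientation: [3.139, -0.0, -0.156]
contact_force: [0.7, -2.1, 0.1]
width: 0.0603
grip_force: 1.1
```

View pics/z3.png

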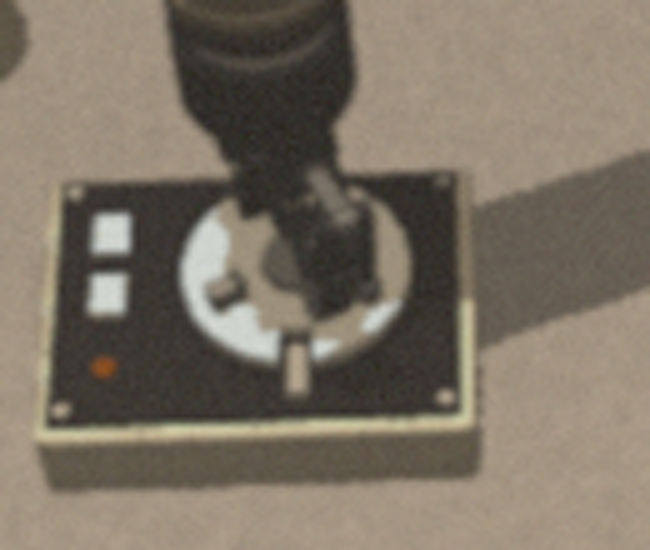

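The notch edges (about x 280–312, y 345) now bracket the pin (285–309). I'll back off, rise, close the fingers, and look again unobstructed.

```bash
python3 -m handwheel '[[0,0,0,-4],[0,0,0,-8],[0,0,0,-10],[0,0,-2,-10],[0,0,-5,-10],[0,0,-8,-10],[0,0,-10,-10],[0,0,-10,-10]]'
python3 -m handwheel '[[0,0,0,0],[-3,0,0,0],[-6,0,0,0],[-9,0,0,0],[-9,0,0,0],[-9,0,0,0]]' 255
python3 - <<'E'
from workcell import arm
import cv2,numpy as np
im=[]
for n,x,y in(("top",360,185),("scene",218,145)):
    f=arm.grab_frame(n);np.savez(f"pics/{n}4.npz",**f)
    im.append(cv2.resize(f["pixels"][y:y+80,x:x+80,::-1],None,fx=5,fy=5,interpolation=cv2.INTER_CUBIC))
cv2.imwrite("pics/z4.png",np.hstack(im))
E
```

```text
t: 5.6
eef_pos: [0.538, -0.1913, 0.176]
orientation: [3.14, -0.007, 0.021]
contact_force: [0.7, -0.2, 0.2]
width: 0.0602
grip_force: 0.0
t: 6.1
eef_pos: [0.4425, -0.1922, 0.1693]
orientation: [-3.139, 0.005, 0.018]
contact_force: [0.8, 0.6, 0.5]
width: -0.0001
grip_force: 0.0
```

View pics/z4.png

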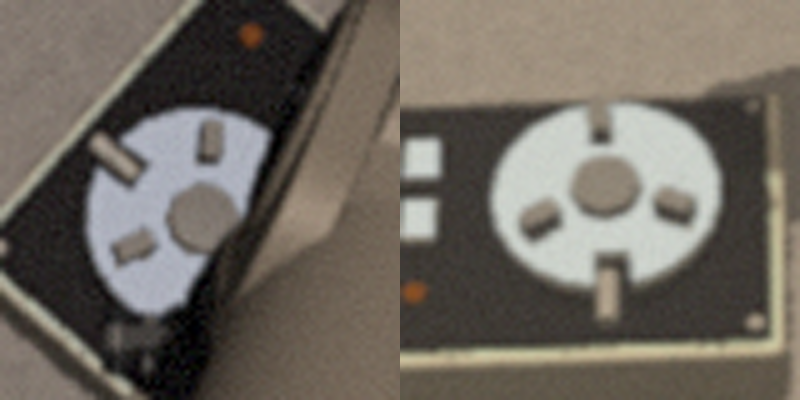

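Run:
```python
from g import *
s=np.load("pics/scene4.npz")
S=lambda x,y,z:ray(s,(218+(x-400+.5)/5-.5,145+(y+.5)/5-.5),z)
ang=lambda v:np.degrees(np.arctan2(v[1],v[0]))
h=S(605,186,.078);print(h)
print("pin",ang(S(609,295,.0605)-h),"notch",ang(S(612,270,.07)-h))
for p in((539,213),(676,199),(600,108)):print(ang(S(*p,.084)-h))
```

```text
[ 0.53854058 -0.19135348  0.078     ]
pin 53.26363899702957 notch 56.386000715684084
-5.287474718050619
120.2744288325907
-124.47954695606023
```

Notch sits roughly 3° counterclockwise of the pin, close to the tolerance, so I'll nudge it about 3° more clockwise from the same pose.

```bash
python3 -m handwheel '[[3,0,0,0],[6,0,0,0],[9,0,0,0],[9,0,0,0],[9,0,3,0],[9,0,6,0],[9,0,8.5,0],[9,0,9.6,0],[9,0,10,0],[9,0,10,0]]' 75
python3 -m handwheel '[[0,0,0,4],[0,0,0,8],[0,0,0,10],[0,0,0,11.5],[0,0,0,13],[0,0,0,13],[0,0,0,13]]'
python3 -m handwheel '[[0,0,0,-4],[0,0,0,-8],[0,0,0,-12],[0,0,-2,-12],[0,0,-5,-12],[0,0,-8,-12],[0,0,-8,-12]]'
python3 -m handwheel '[[0,0,0,0],[-3,0,0,0],[-6,0,0,0],[-9,0,0,0],[-9,0,0,0],[-9,0,0,0]]' 255
python3 - <<'E'
from workcell import arm
import cv2,numpy as np
im=[]
for n,x,y in(("top",360,185),("scene",218,145)):
    f=arm.grab_frame(n);np.savez(f"pics/{n}5.npz",**f)
    im.append(cv2.resize(f["pixels"][y:y+80,x:x+80,::-1],None,fx=5,fy=5,interpolation=cv2.INTER_CUBIC))
cv2.imwrite("pics/z5.png",np.hstack(im))
E
```

```text
t: 7.03
eef_pos: [0.5357, -0.1906, 0.0705]
orientation: [-3.141, 0.002, 0.019]
contact_force: [-1.0, -0.6, 0.6]
width: 0.0606
grip_force: 0.0
t: 7.62
eef_pos: [0.5372, -0.1915, 0.0727]
orientation: [3.141, -0.003, -0.208]
contact_force: [2.0, -1.0, 2.0]
width: 0.0604
grip_force: 1.1
t: 8.2
eef_pos: [0.5391, -0.1919, 0.1577]
orientation: [3.139, -0.01, 0.001]
contact_force: [1.1, -0.0, 1.5]
width: 0.0603
grip_force: 0.0
t: 8.7
eef_pos: [0.4427, -0.1907, 0.1498]
orientation: [-3.14, 0.004, -0.001]
contact_force: [-0.4, 0.4, -0.1]
width: -0.0005
grip_force: 0.0
```

View pics/z5.png

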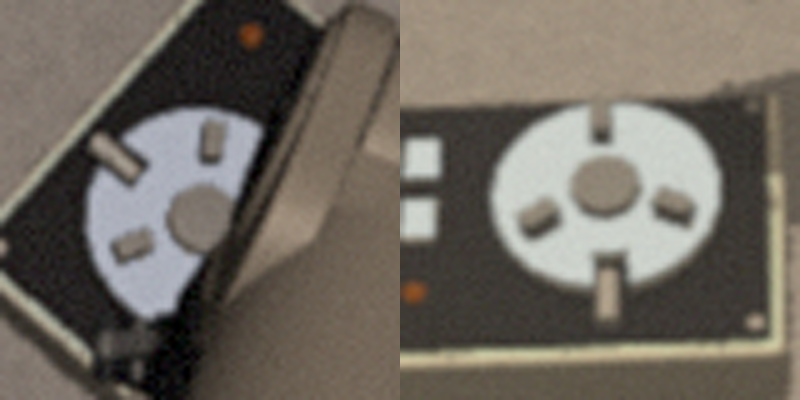

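Notch (593–627) is now centred on the pin (597–621). Next I'll go above the hub with closed fingers and press.

```bash
python3 -m handwheel '[[3,0,0,0],[6,0,0,0],[9,0,0,0],[9,0,0,0],[9,0,3,0],[9,0,5,0],[9,0,6,0],[9,0,6,0]]'
python3 -m handwheel '[[0,0,0.4,0],[0,0,0.7,0],[0,0,1,0],[0,0,1.2,0],[0,0,1.2,0]]'
python3 -m handwheel '[[0,0,0.2,0],[0,0,0.4,0],[0,0,0.6,0],[0,0,0.6,0]]'
```

```text
t: 9.47
eef_pos: [0.534, -0.1898, 0.088]
orientation: [-3.139, 0.006, 0.002]
contact_force: [-0.1, -0.2, -0.1]
width: 0.0003
grip_force: 0.0
t: 9.88
eef_pos: [0.5359, -0.1911, 0.0795]
orientation: [3.141, -0.0, 0.001]
contact_force: [-0.0, 0.3, 0.0]
width: 0.0001
grip_force: 0.0
t: 10.22
eef_pos: [0.5363, -0.1912, 0.0741]
orientation: [3.141, -0.001, 0.001]
contact_force: [-0.3, 0.4, 3.9]
width: 0.0001
grip_force: 1.7
```

```bash
python3 -m handwheel '[[0,0,0.2,0],[0,0,0.4,0],[0,0,0.5,0],[0,0,0.5,0]]'
python3 -m handwheel '[[0,0,0.1,0],[0,0,0.2,0],[0,0,0.2,0],[0,0,0.2,0]]'
```

```text
t: 10.55
eef_pos: [0.5364, -0.1913, 0.0691]
orientation: [3.141, -0.001, 0.001]
contact_force: [-1.2, -1.1, 4.9]
width: -0.0001
grip_force: 2.2
t: 10.88
eef_pos: [0.5365, -0.1912, 0.0681]
orientation: [3.141, -0.002, 0.001]
contact_force: [-1.8, 0.5, 9.7]
width: 0.0006
grip_force: 4.8
```

```bash
python3 -m handwheel '[[0,0,0.1,0],[0,0,0.2,0],[0,0,0.2,0],[0,0,0.2,0]]'
```

```text
t: 11.22
eef_pos: [0.5365, -0.1913, 0.068]
orientation: [3.141, -0.002, 0.001]
contact_force: [-5.3, 2.0, 18.0]
width: -0.0002
grip_force: 9.4
```

Dead stop at z = 0.068 with force rising to 18 N, so the dial is home. I'll retreat straight up and check.

```bash
python3 -m handwheel '[[0,0,-0.5,0],[0,0,-2,0],[0,0,-5,0],[0,0,-8,0],[-4,0,-10,0],[-8,0,-10,0],[-12,0,-10,0],[-12,0,-10,0],[-12,0,-10,0],[-12,0,-10,0]]'
python3 - <<'E'
from workcell import arm
import cv2,numpy as np
f=arm.grab_frame("scene");p=f["pixels"][:,:,::-1]
c=cv2.resize(p[145:225,218:298],(400,400),interpolation=cv2.INTER_CUBIC)
cv2.imwrite("pics/z6.png",np.hstack([c,cv2.resize(p,(400,400))]))
E
```

```text
t: 12.05
eef_pos: [0.4161, -0.1912, 0.1644]
orientation: [3.141, -0.001, 0.001]
contact_force: [1.3, 0.3, -0.0]
width: -0.0001
grip_force: 0.0
```

View pics/z6.png

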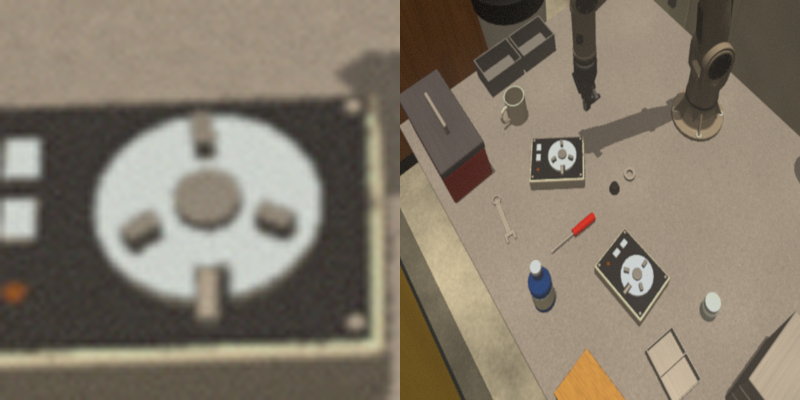

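The dial sits lower, with the pin at crop (207,290) inside the notch like the pattern box. The loose things stand where they were.

```bash
python3 -c "
from workcell import arm
print(arm.sign_off())"
```

```text
the job is handed in; nothing more can be done
None
```

The dial on the open box was turned until its notch was over the pin, then pressed to its dead stop with the hub top at 68 mm; the loose things look undisturbed in the last picture, and the job was handed in at about 12 s.

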